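Unlock the folding stay and close the stone case

ROBOT

A 6-joint arm with a two-finger parallel gripper is mounted at the origin on a cart in front of the work surface, level with it; the furniture and walls round the work are solid. World frame = base frame: x ahead of the robot, y to its left, z up, the work surface at z = 0. Lengths are in m, angles in rad, forces in N, time in s.
With the tool pointing down it reaches from about 0.3 to 0.775 m from the base axis. Payload 14.6 kg.
Tool frame: the origin (TCP) lies midway between the tips of the shut fingers; the grasp point (between the pads) lies 19 mm behind it (ctrl.grip_depth is the distance from the TCP to the grasp point, in m); z points along the fingers, x is the direction in which the jaws open and shut, and the axes are right-handed (so a half turn about z gives the same grasp; the last joint's range is limited). The gripper opens to 94 mm and grips with 3 to 60 N. Pads are 16 mm wide; open, the fingers measure 119 mm over their backs; the gripper's body (75 mm by 177 mm) begins 78 mm behind the grasp point.
Start: joints at [-1.315, 0.3, 1.521, -0, 1.321, -0.067], TCP at [0.174, -0.522, 0.205] pointing down, gripper open.
Joint ranges: [-3.03, 3.03], [-0.79, 2.21], [0.23, 2.52], [-1.04, 4.18], [0, 3.07], [-2.55, 2.55]. Speed limits (rad/s): [2.22, 2.22, 2.57, 3.14, 3.14, 3.14].

INTERFACE

Orientations are given as [roll, pitch, yaw] about the fixed x, y, z axes, in that order (R = Rz(yaw) Ry(pitch) Rx(roll)).
In Python, from station import ctrl gives the robot as it stands.
- The arm moves only by the tool play_rows, never from a script. Its argument "steps" is a list that holds one entry, the list of rows, each a list of 7 numbers: the shift along the tool's x, y, z in cm, then the turn, a rotation vector about the tool's x, y, z in rad, then the opening, from 0 (shut) to 1 (fully open). In form: [[[x, y, z, ax, ay, az, hand], ...]]. A call has 1 to 20 rows; each row is the pose to reach, as a shift and turn from the pose measured when the call began, along the tool's axes at that moment; what a row does not reach only later rows make up. A row lasts 1/12 s, in which the tool goes at most 41.7 mm and 7.16 degrees, less where a joint would pass 70% of its speed; a pose out of reach is approached as far as the arm can. A call with a gripper value outside its range is refused whole. The fingers move at their own pace and stop on an object; "force" is the grip in N (left out, the last holds). Time passes only in rows, so rows that repeat a pose let the fingers close. It gives the time, the measured TCP pose, the force and the opening at its end, in the units of the state.
- ctrl.get_obs(): the state, without advancing time (a new reading comes with each control period).
- ctrl.camera(name): name is "side" or "top" or "wrist"; returns a dict with "frame" (400x640x3 uint8, blue, green, red), "fovy" (degrees; the focal length in pixels is half the picture's height over the tangent of half this angle, whatever the lens; pixels are square), "cx", "cy" (the principal point, pixels), "world_to_cam" (4x4, takes a point from world to camera coordinates). Camera axes: x right, y up, looking along -z (the intrinsics and any distortion apply to the point x, -y, -z); pixel columns grow to the right and rows downward; lengths in m; the calibration is good to about 2 mm. A picture is of the moment at which its call begins. There is no depth.
- ctrl.hand_in(): hands the job in, once; it reports no verdict.
The state is a dict: "time_s": time; "qpos": joint angles; "joint_vel": joint speeds; "tau": joint torques, N m; "ee_pos": TCP position; "eef_rot": TCP orientation; "force": force on the tool from outside, world axes, zero at the start; "moment": the same for the moment, N m; "grip_width": finger opening in m.
Only numpy, scipy, OpenCV 4.12 (cv2) and the standard library are available. Lean on these libraries where they do the work, as an engineer would, in place of code of your own. Each camera call takes 0.05 s, during which the arm holds its last target. There are 200 camera calls.

TASK

The wooden case of finished stones stands open, its lid propped by a brass folding stay. Lift the stay's knee by its red knob until it is well past centre and stays unlocked by itself, let go of it, then lower the lid by hand without slamming it and press its front edge gently down until the catch snaps home. Go lightly: never strain the stay, the lid or the case, and leave the tools beside it where they are.

Things in the scene. Friction and masses are not known exactly. Their poses are not given: they have to be found in the camera images.
- case: open wooden case, 180 mm deep, 180 mm wide, 100 mm high, fixed to the bench. Origin: centre of its underside. Own axes: -x is its front (catch side), +x its hinge side, +y the side that carries the stay (it faces the robot), z up.
- lid (a joint): angle of the lid in rad: 0 = lid level, growing as it opens; 1.25 to 1.4 at the start. While the stay is locked the lid cannot be closed. Its friction hinge (0.5 N m) holds it at any angle once unlocked; it then takes about 5 N at the edge to move. Fully shut it reads 0 to 0.07, depending on the height of the catch rail.
- lid_hinge (a point): middle of the lid's hinge line, which runs along the case's y axis at x = +90, z = 100 mm. The lid is a panel 195 mm long from this line to its front edge, 180 mm wide, 13 mm thick (1 to 13 mm above the rim when level), about 0.45 kg.
- lid_edge (a point): point on the lid's outer face (the upper one when closed), 180 mm from the hinge line, 15 mm in from the front edge, half-way across. While the lid is up, the outer face looks away from the catch side and can be reached from behind. When shut, this point is 112 to 126 mm over the bench (see seal).
- stay_knee (a joint): bend of the stay's knee in rad: -0.14 = locked against its stop, 0 = arms in line (centre), positive = past centre, folding; about 2.2 when the lid is shut. A light spring urges it back to locked: let go just past centre it snaps back; beyond 0.3 it stays. Lifting takes about 4 N along the arc.
- knob (a point): middle of the red round knob at the knee: 16 mm thick, 36 mm long, along the case's y axis, with a 24 mm end disc; this point is 62 mm outside the side wall. It rides on the stay's lower arm, 63 mm from its pivot; at the start up and towards the hinge from the pivot (40 to 45 degrees above level). The linkage is rigid: the knob is free only along its arc, up and towards the front to unlock.
- pliers: red-handled pliers lying on the bench, 145 x 52 x 11 mm
- tin: round tin, 69 mm across, 25 mm high
- solder: spool of solder lying flat, 51 mm across, 24 mm high
- eye_loupe: black eye loupe, 34 mm across, 26 mm high
- pivot (a point): the lower arm's pivot on the side wall, clamped by friction in the upright slot of a steel plate; the height of the clamp differs from start to start by up to 10 mm. Strained with more than about 25 N (knob forced off its arc, lid pushed while locked) the clamp slips up or down the slot.
- seal (a joint): how far the rubber seal under the lid's front edge is squeezed, in m (12 N per mm). It sits, with the catch's sprung roller, on a steel rail on the front wall, set 0 to 13 mm high, differing from start to start. Pressed down near its edge the lid meets 14 to 20 N, gives way as its tongue passes the roller, and 3 mm lower meets the seal, on which the catch holds it. Over 2.2 mm crushes it.

How it is judged:
On the way:
1. the knee has been lifted past centre and stays unlocked with nothing touching the case, the lid still up (value of joint stay_knee above 0.15 rad and value of joint lid above 0.5 rad and contact force between the fingers and case below 0.1 N), for 0.2 s.
At the end, for the whole second after the job is handed in: the lid is shut (below 0.09 rad), held down on its seal by the catch (seal squeezed at least 0.1 mm with nothing else pressing) and at rest (value of joint seal above 0.0001 m and value of joint lid below 0.09 rad and velocity of joint lid between -0.05 and 0.05 rad/s); the robot touches nothing.
It fails at once if the stay is strained: its pivot clamp slips more than 3 mm in its slot (distance of pivot from where it was at the start of the episode above 0.003 m).
It fails at once if the lid is pressed too hard: the seal is squeezed more than 2.2 mm (value of joint seal above 0.0022 m).
It fails at once if the lid is slammed (over 2 rad/s while still clear of the catch) (velocity of joint lid below -2 rad/s and value of joint lid above 0.15 rad).
It fails at once if a tool beside the case is moved more than 20 mm (distance of any of pliers, tin, solder, eye_loupe from where it was at the start of the episode above 0.02 m).
It also fails if it takes over 72 s, if anything falls off the work surface, if the arm or the gripper's body presses on something with over 40 N, if the wrist force passes 120 N, or if a joint passes its speed limit or range.

## Working session

There is one attempt and no reset: what is moved stays moved. The work goes in short steps, Python scripts to look and compute and a tool call to move; the robot and the scene stay as the last step left them, time stands still between calls to the robot, and variables do not carry over. Pictures are saved under pics/ and viewed, about 8 in all and at most 12, crops included, and the job is handed in when it is done.

Besides the shell and the picture viewer there is one more tool, called after "Call:" by a JSON object that holds its "method" and its "body", one argument or row to a line. play_rows: Moves the arm, as the interface text tells. Its arguments: {"type":"object","properties":{"steps":{"type":"array"},"force":{"type":"number"}},"required":["steps"]}

```bash
mkdir -p pics; ls; cat > h.py <<'E'
from station import ctrl
import numpy as np, cv2
def cam(n,save=None):
    c=ctrl.camera(n)
    if save: cv2.imwrite('pics/'+save,c['frame'])
    return c
def obs():
    o=ctrl.get_obs(); print({k:np.round(o[k],4).tolist() for k in o}); return o
E
python3 - <<'E'
from h import *
obs()
import pickle
d={n:cam(n,n+'0.png') for n in('side','top','wrist')}
pickle.dump(d,open('c0.pkl','wb'))
for n,c in d.items():print(n,{k:(np.round(v,4).tolist()) for k,v in c.items() if k!='frame'})
cv2.imwrite('pics/both.png',cv2.resize(np.vstack([d['side']['frame'],d['top']['frame']]),None,fx=.75,fy=.75))
E
```

```text
pics
{'time_s': 0.0, 'qpos': [-1.3146, 0.3005, 1.5216, 0.0, 1.3207, -0.0666], 'joint_vel': [0.0007, -0.001, 0.0003, -0.0015, -0.0003, -0.0011], 'tau': [0.0018, -53.1804, -35.2736, 0.0709, 0.0244, -0.0001], 'ee_pos': [0.1744, -0.5213, 0.2049], 'eef_rot': [-3.1415, 0.0012, -1.248], 'force': [-0.3133, -0.7475, -0.2562], 'moment': [-0.0218, 0.0222, 0.0519], 'grip_width': 0.0937}
side {'fovy': 42.6832, 'cx': 319.8686, 'cy': 199.2614, 'world_to_cam': [[0.9997, 0.0241, -0.005, -0.5224], [-0.0082, 0.5172, 0.8558, -0.1341], [0.0232, -0.8555, 0.5173, -1.8482], [0.0, 0.0, 0.0, 1.0]]}
top {'fovy': 44.3167, 'cx': 317.2648, 'cy': 206.5637, 'world_to_cam': [[0.0071, -0.9998, 0.0182, -0.0875], [0.9881, 0.0098, 0.1536, -0.5486], [-0.1538, 0.0169, 0.988, -1.6654], [0.0, 0.0, 0.0, 1.0]]}
wrist {'fovy': 64.2997, 'cx': 319.7813, 'cy': 202.9383, 'world_to_cam': [[0.318, -0.9481, -0.0013, -0.5498], [0.9196, 0.3087, -0.243, 0.0255], [0.2308, 0.0761, 0.97, -0.39], [0.0, 0.0, 0.0, 1.0]]}
```

View pics/side0.png

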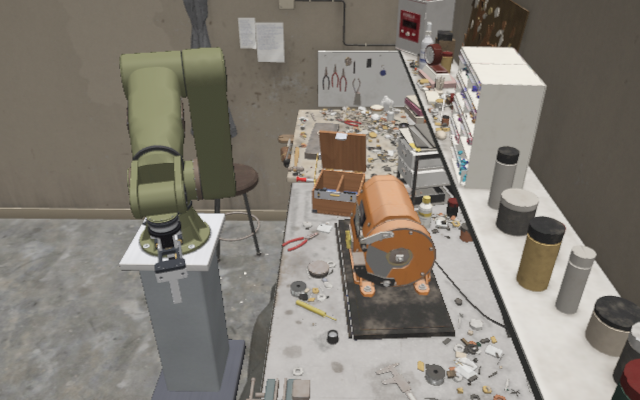

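View pics/top0.png

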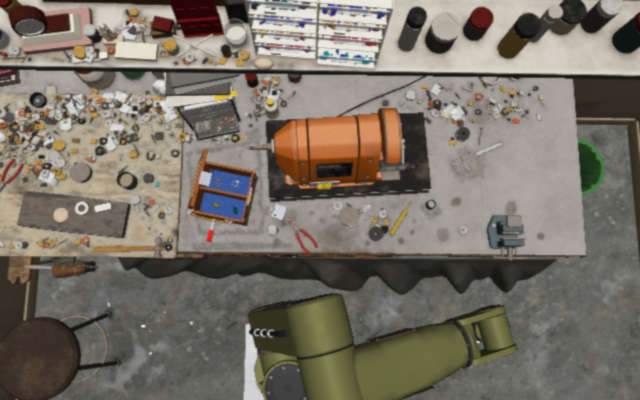

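The side camera shows the case at about (338,190) with its lid up and the knob at about (301,180). The top camera shows the case at about (222,190) and the knob at about (210,235). The catch faces -y and the stay side faces the robot. I'll enlarge both views.

```bash
python3 - <<'E'
from h import *
import pickle
d=pickle.load(open('c0.pkl','rb'))
a=d['side']['frame'][120:225,280:380];b=d['top']['frame'][145:250,175:275]
A=cv2.resize(a,None,fx=5,fy=5,interpolation=2);B=cv2.resize(b,None,fx=5,fy=5,interpolation=2)
# 400 wide each -> scale 4
A=cv2.resize(a,None,fx=4,fy=4,interpolation=2);B=cv2.resize(b,None,fx=4,fy=4,interpolation=2)
for I,x0,y0 in((A,280,120),(B,175,145)):
  for k in range(0,100,10):
    cv2.putText(I,str(x0+k),(4*k,8),0,.3,(255,255,255),1);cv2.line(I,(4*k,10),(4*k,16),(255,255,255),1)
    cv2.putText(I,str(y0+k),(0,4*k+4),0,.3,(0,255,255),1);cv2.line(I,(20,4*k),(26,4*k),(0,255,255),1)
cv2.imwrite('pics/crop0.png',np.hstack([A,B]))
E
```

```text
(no output)
```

View pics/crop0.png

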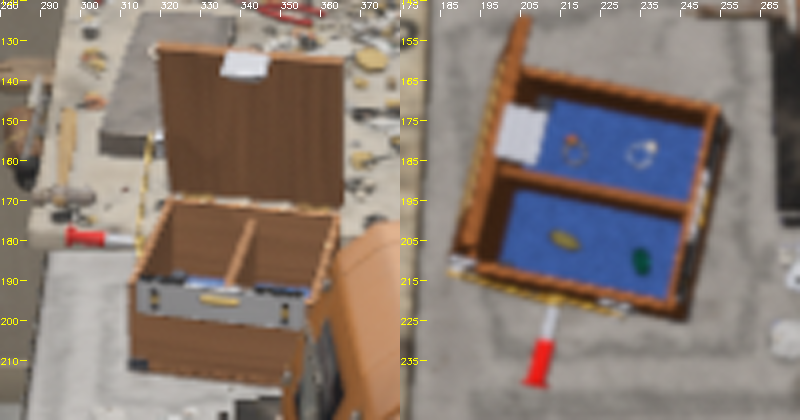

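The crops show the knob's red part at side (297.5–306, 179) and top (209–213, 230–241). The rim corners are at top (246,223), (255,171), (207,162.5) and (194,212.5). I'll triangulate and fit the case pose.

```bash
cat >> h.py <<'E'
def proj(c,P):
    P=np.atleast_2d(P); W=np.array(c['world_to_cam']); q=P@W[:3,:3].T+W[:3,3]
    f=200/np.tan(np.radians(c['fovy'])/2)
    return np.c_[c['cx']+f*q[:,0]/-q[:,2], c['cy']-f*q[:,1]/-q[:,2]]
def tri(obsv,x0=(.5,.2,.1)):
    from scipy.optimize import least_squares
    r=least_squares(lambda X:np.concatenate([proj(c,X)[0]-p for c,p in obsv]),x0)
    return r.x,r.fun
def redmask(im):
    h=cv2.cvtColor(im,cv2.COLOR_BGR2HSV)
    return (((h[...,0]<6)|(h[...,0]>174))&(h[...,1]>170)&(h[...,2]>120)).astype(np.uint8)
def cw(case,p): # case frame->world
    x,y,t=case; p=np.atleast_2d(p); c,s=np.cos(t),np.sin(t)
    return np.c_[x+c*p[:,0]-s*p[:,1], y+s*p[:,0]+c*p[:,1], p[:,2]]
E
python3 - <<'E'
from h import *
import pickle
from scipy.optimize import least_squares
d=pickle.load(open('c0.pkl','rb'));S,T=d['side'],d['top']
for c,(x0,y0,x1,y1) in ((S,(290,172,312,188)),(T,(200,225,222,246))):
    m=redmask(c['frame'][y0:y1,x0:x1]);ys,xs=np.nonzero(m);print(len(xs),xs.mean()+x0,ys.mean()+y0,xs.min()+x0,xs.max()+x0,ys.min()+y0,ys.max()+y0)
k,r=tri([(S,(301.5,179.2)),(T,(210.8,235.5))]);print('knob',k,r)
P=np.array([[-90,90,100],[-90,-90,100],[90,-90,100],[90,90,100]])/1e3
tp=np.array([[245.75,223],[255,171],[206.75,162.5],[193.75,212.5]])
Q=np.array([[-90,90,100],[90,90,100],[90,-90,100],[-90,90,0]])/1e3
sp=np.array([[313,190.75],[322,170],[365,173],[312.5,212.5]])
f=lambda v:np.concatenate([(proj(T,cw(v,P))-tp).ravel(),(proj(S,cw(v,Q))-sp).ravel()])
r=least_squares(f,[.55,.25,1.5],loss='soft_l1');v=r.x;print('case',v,np.degrees(v[2]));print(np.round(f(v).reshape(-1,2),1))
c,s=np.cos(v[2]),np.sin(v[2]);R=np.array([[c,s],[-s,c]])
print('knob in case',R@(k[:2]-v[:2])*1e3,k[2]*1e3)
# lid
for L in (1.25,1.3,1.35,1.4):
    q=[[.09-.195*np.cos(L)-.007*np.sin(L),y,.1+.195*np.sin(L)] for y in(.09,-.09)]
    print(L,proj(S,cw(v,q)).round(1).tolist(),proj(T,cw(v,q)).round(1).tolist())
np.save('case.npy',v);np.save('knob.npy',k)
E
```

```text
18 300.72222222222223 178.83333333333334 297 305 178 180
41 209.5121951219512 235.3658536585366 207 212 230 240
knob [0.44203279 0.27335748 0.08819177] [-0.40343727  0.0669832  -0.04308839 -0.34265105]
case [0.59011616 0.22922591 1.39109811] 79.70405050181009
[[-0.1 -0.9]
 [ 1.7 -0.6]
 [-2.  -1.9]
 [-0.9 -0.4]
 [-2.1  0.9]
 [-1.5 -0.4]
 [-0.2  0.7]
 [-1.3  1.6]]
knob in case [ 16.95361555 153.58663433] 88.19176744112669
1.25 [[316.7, 134.2], [364.5, 138.0]] [[200.8, 207.5], [214.1, 149.7]]
1.3 [[317.2, 132.5], [364.8, 136.3]] [[197.6, 206.8], [210.9, 148.9]]
1.35 [[317.7, 130.9], [365.2, 134.7]] [[194.3, 206.0], [207.7, 148.1]]
1.4 [[318.2, 129.5], [365.5, 133.2]] [[191.0, 205.3], [204.5, 147.3]]
```

Knob depth check: 153.6 mm against 90 + 62 = 152 mm, so it agrees. Next I'll work out the move to a look pose above the knob.

```bash
cat >> h.py <<'E'
from scipy.spatial.transform import Rotation as Ro
def rows(*tg):
    o=ctrl.get_obs(); R0=Ro.from_euler('xyz',o['eef_rot']); p0=np.array(o['ee_pos'])
    for p,rpy in tg:
        d=R0.inv().apply(np.array(p)-p0)*100; w=(R0.inv()*Ro.from_euler('xyz',rpy)).as_rotvec()
        print(np.round(d,2).tolist(),np.round(w,3).tolist())
E
python3 - <<'E'
from h import *
W=np.array(ctrl.camera('wrist')['world_to_cam']);print('wristcam',-W[:3,:3].T@W[:3,3])
rows(([.30,-.25,.33],[np.pi,0,-.4]),([.34,0,.33],[np.pi,0,.5]),([.38,.25,.32],[np.pi,0,1.391]))
E
```

```text
wristcam [ 0.24137746 -0.49942968  0.3838708 ]
[-21.77, -20.52, -12.47] [-0.0, 0.001, -0.848]
[-44.21, -32.24, -12.46] [-0.001, 0.0, -1.748]
[-66.65, -43.97, -11.44] [-0.001, 0.0, -2.639]
```

Call:
{"method": "play_rows", "body": {
  "steps": [
    [[-5, -5, -6, 0, 0, -0.2, 1], [-10, -10, -12.5, 0, 0, -0.4, 1], [-15, -15, -12.5, 0, 0, -0.6, 1], [-21.8, -20.5, -12.5, 0, 0, -0.85, 1], [-27, -23.5, -12.5, 0, 0, -1.05, 1], [-33, -26.5, -12.5, 0, 0, -1.3, 1], [-38.5, -29.3, -12.5, 0, 0, -1.5, 1], [-44.2, -32.2, -12.5, 0, 0, -1.75, 1], [-50, -35.2, -12.5, 0, 0, -2, 1], [-55.5, -38.2, -12, 0, 0, -2.2, 1], [-61, -41, -12, 0, 0, -2.4, 1], [-66.7, -44, -11.5, 0, 0, -2.639, 1], [-66.7, -44, -11.5, 0, 0, -2.639, 1], [-66.7, -44, -11.5, 0, 0, -2.639, 1], [-66.7, -44, -11.5, 0, 0, -2.639, 1], [-66.7, -44, -11.5, 0, 0, -2.639, 1], [-66.7, -44, -11.5, 0, 0, -2.639, 1], [-66.7, -44, -11.5, 0, 0, -2.639, 1], [-66.7, -44, -11.5, 0, 0, -2.639, 1], [-66.7, -44, -11.5, 0, 0, -2.639, 1]]
  ]
}}

```text
time_s: 1.87
ee_pos: [0.3798, 0.2532, 0.3205]
eef_rot: [-3.141, -0.001, 1.259]
force: [1.0, -1.5, 0.6]
grip_width: 0.0936
```

```bash
python3 - <<'E'
from h import *
import pickle
obs();d={n:cam(n) for n in('wrist','side')};pickle.dump(d,open('c1.pkl','wb'))
W=d['wrist']['frame'];cv2.imwrite('pics/w1.png',W)
E
```

```text
{'time_s': 1.8667, 'qpos': [0.5073, 0.0207, 1.5798, 0.0007, 1.5408, -0.7518], 'joint_vel': [0.8058, 0.7473, -0.758, -0.0023, 0.009, -0.6876], 'tau': [-3.5217, -44.7178, -31.7541, 0.2254, 0.0502, 1.7846], 'ee_pos': [0.3798, 0.2532, 0.3205], 'eef_rot': [-3.1413, -0.0007, 1.259], 'force': [0.9901, -1.4867, 0.6321], 'moment': [0.0051, -0.1464, 0.0621], 'grip_width': 0.0936}
```

View pics/w1.png

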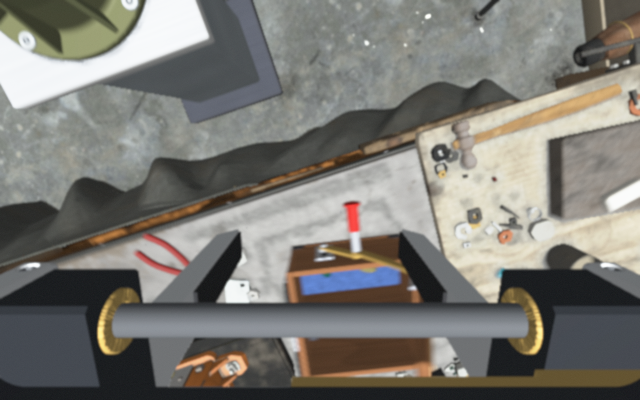

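The wrist view shows the knob from (351,203) to (354,230) and the case's near rim corner at about (289,274). The arm was still moving slightly, so I'll let it settle, then retake and measure.

Call:
{"method": "play_rows", "body": {
  "steps": [
    [[0, 0, 0, 0, 0, -0.13, 0.6], [0, 0, 0, 0, 0, -0.13, 0.6], [0, 0, 0, 0, 0, -0.13, 0.6], [0, 0, 0, 0, 0, -0.13, 0.6], [0, 0, 0, 0, 0, -0.13, 0.6], [0, 0, 0, 0, 0, -0.13, 0.6]]
  ]
}}

```text
time_s: 2.47
ee_pos: [0.3801, 0.2538, 0.3196]
eef_rot: [-3.14, 0.0, 1.389]
force: [0.8, 0.1, 0.2]
grip_width: 0.0581
```

```bash
python3 - <<'E'
from h import *
import pickle
o=obs();c=cam('wrist');pickle.dump(c,open('c2.pkl','wb'))
m=redmask(c['frame']);n,l,s,ce=cv2.connectedComponentsWithStats(m)
for i in range(1,n):
    if s[i,4]>20: print(s[i],ce[i])
k=np.load('knob.npy');print('pred',proj(c,k))
x0,y0=260,160
I=cv2.resize(c['frame'][y0:y0+150,x0:x0+200],None,fx=4,fy=4,interpolation=2)
for k in range(0,200,20):
    cv2.putText(I,str(x0+k),(4*k,10),0,.4,(255,255,255),1);cv2.line(I,(4*k,12),(4*k,20),(255,255,255),1)
    if k<150: cv2.putText(I,str(y0+k),(0,4*k+4),0,.4,(0,0,0),1)
cv2.imwrite('pics/w2.png',I)
E
```

```text
{'time_s': 2.4667, 'qpos': [0.508, 0.0235, 1.5789, 0.0011, 1.5407, -0.8806], 'joint_vel': [0.0032, 0.002, -0.001, 0.0012, -0.0002, -0.0097], 'tau': [-0.0074, -38.5307, -37.0826, 0.0373, 0.0729, 0.0448], 'ee_pos': [0.3801, 0.2538, 0.3196], 'eef_rot': [-3.1397, 0.0001, 1.3886], 'force': [0.798, 0.1239, 0.1535], 'moment': [0.0394, -0.1781, 0.0123], 'grip_width': 0.0581}
[339 207  14  28 253] [345.00790514 220.13438735]
pred [[342.26945962 220.87739052]]
```

View pics/w2.png

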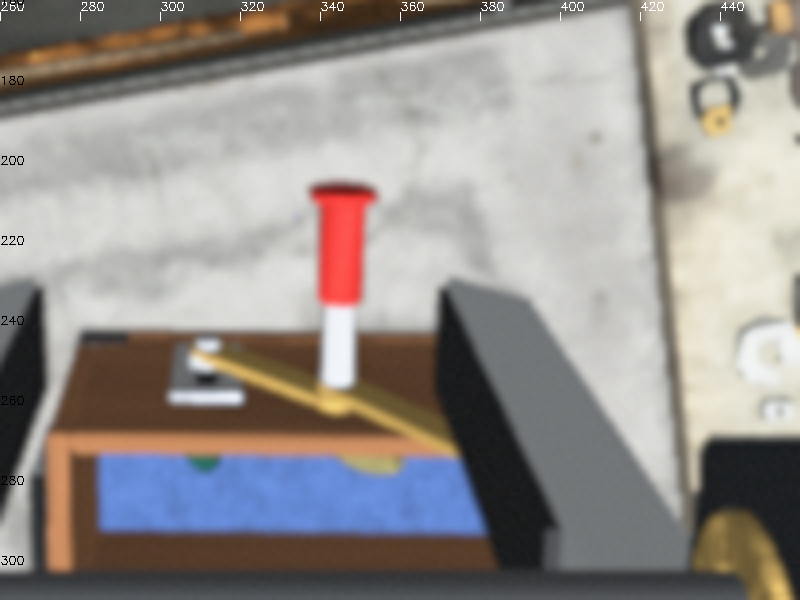

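The wrist crop shows the knob axis at column 345, with its disc at row 206 and inner end at row 236. The near front rim corner is at (272,268.5), the bottom corner at (280,243) and the pivot at about (311,249). The rim runs horizontally, so the tool yaw is right. Next I'll refit.

```bash
python3 - <<'E'
from h import *
import pickle
from scipy.optimize import least_squares
d=pickle.load(open('c0.pkl','rb'));S,T=d['side'],d['top'];Wc=pickle.load(open('c2.pkl','rb'))
v=np.load('case.npy');c,s=np.cos(v[2]),np.sin(v[2]);R=np.array([[c,s],[-s,c]])
P=np.array([[-90,90,100],[-90,-90,100],[90,-90,100],[90,90,100]])/1e3
tp=np.array([[245.75,223],[255,171],[206.75,162.5],[193.75,212.5]])
Q=np.array([[-90,90,100],[90,90,100],[90,-90,100],[-90,90,0]])/1e3
sp=np.array([[313,190.75],[322,170],[365,173],[312.5,212.5]])
Wp=np.array([[-90,90,100],[-90,90,0]])/1e3; wp=np.array([[271.9,268.6],[280,243]])
f=lambda v:np.concatenate([(proj(T,cw(v,P))-tp).ravel(),(proj(S,cw(v,Q))-sp).ravel(),1.5*(proj(Wc,cw(v,Wp))-wp).ravel()])
r=least_squares(f,v,loss='soft_l1');v=r.x;print('case',v,np.degrees(v[2]));print(np.round(f(v).reshape(-1,2),1).tolist())
from itertools import product
ks=[(S,(301.0,179.0)),(T,(210.0,235.5)),(Wc,(345.2,221))]
k,r=tri(ks);print('knob',k,r.round(2))
c,s=np.cos(v[2]),np.sin(v[2]);R=np.array([[c,s],[-s,c]])
print('knob in case',R@(k[:2]-v[:2])*1e3,k[2]*1e3)
# wrist-only: knob in case frame y=152 & z from arc; x,z for y=152
for z in (.08,.09,.10):
    g=least_squares(lambda a:(proj(Wc,[a[0],a[1],z])-[345.2,221]).ravel(),k[:2]).x
    print(z,R@(g-v[:2])*1e3,g)
# wrist corner vs: pivot pixel on plane y=~95
for pix,y in (((311,249),.098),((344,260),.105)):
    g=least_squares(lambda a:(proj(Wc,cw(v,[a[0],y,a[1]]))-pix).ravel(),[0,.05]).x;print('pt',g*1e3)
np.save('case.npy',v);np.save('knob.npy',k)
E
```

```text
case [0.59363088 0.23725664 1.37547297] 78.80879607510471
[[-3.0, -1.6], [-0.3, -1.2], [-3.9, -3.3], [-3.6, -2.0], [-1.4, -0.4], [-0.1, -1.4], [0.9, -0.1], [-0.5, 0.2], [-1.5, 0.2], [-0.3, -1.3]]
knob [0.44250237 0.27699015 0.08817957] [ 0.27 -0.17 -0.33 -0.49 -0.22 -0.26]
knob in case [  9.64638764 155.96643074] 88.17957480709676
0.08 [ 10.67171014 153.06734362] [0.44554533 0.27743331]
0.09 [  9.78892602 156.16352631] [0.44233668 0.27716824]
0.1 [  8.90614191 159.25970901] [0.43912804 0.27690316]
pt [-36.81990302  47.66894736]
pt [  8.94747111 101.90886565]
```

Pivot estimate is (-37,47) in the case frame, and the knob at (9.6,88) lies on a 63 mm arm at about 42°. That matches the given geometry. Next is the descent around the knob.

```bash
python3 - <<'E'
from h import *
rows(([.442,.277,.17],[np.pi,0,1.383]),([.442,.277,.069],[np.pi,0,1.383]))
E
```

```text
[3.39, 5.71, 14.95] [-0.002, 0.0, 0.006]
[3.39, 5.72, 25.05] [-0.002, 0.0, 0.006]
```

Call:
{"method": "play_rows", "body": {
  "steps": [
    [[3.4, 5.7, 4, 0, 0, 0, 0.6], [3.4, 5.7, 7, 0, 0, 0, 0.6], [3.4, 5.7, 10, 0, 0, 0, 0.6], [3.4, 5.7, 13, 0, 0, 0, 0.6], [3.4, 5.7, 15, 0, 0, 0, 0.6], [3.4, 5.7, 17, 0, 0, 0, 0.6], [3.4, 5.7, 19, 0, 0, 0, 0.6], [3.4, 5.7, 21, 0, 0, 0, 0.6], [3.4, 5.7, 23, 0, 0, 0, 0.6], [3.4, 5.7, 25, 0, 0, 0, 0.6], [3.4, 5.7, 25, 0, 0, 0, 0.4], [3.4, 5.7, 25, 0, 0, 0, 0.3], [3.4, 5.7, 25, 0, 0, 0, 0.3], [3.4, 5.7, 25, 0, 0, 0, 0.3], [3.4, 5.7, 25, 0, 0, 0, 0.3]]
  ],
  "force": 3
}}

```text
time_s: 3.77
ee_pos: [0.4423, 0.2774, 0.0707]
eef_rot: [-3.141, -0.001, 1.389]
force: [0.1, 0.5, 1.1]
grip_width: 0.0289
```

```bash
python3 - <<'E'
from h import *
import pickle
obs();c=cam('wrist');s=cam('side')
k=np.load('knob.npy');print(proj(c,k),proj(s,k))
I=cv2.resize(c['frame'][130:400,180:460],None,fx=2,fy=2)
J=cv2.resize(s['frame'][130:220,270:340],None,fx=3,fy=3)
O=np.zeros((540,790,3),np.uint8);O[:,:560]=I;O[:270,560:770]=J;cv2.imwrite('pics/g1.png',O)
E
```

```text
{'time_s': 3.7667, 'qpos': [0.4894, 0.3937, 1.7351, 0.0014, 1.0125, -0.9003], 'joint_vel': [0.0027, 0.0047, 0.006, -0.0003, -0.0029, -0.0007], 'tau': [-0.026, -52.8258, -29.7853, 0.0309, 0.0861, 0.005], 'ee_pos': [0.4423, 0.2774, 0.0707], 'eef_rot': [-3.1411, -0.0011, 1.389], 'force': [0.1143, 0.4552, 1.0719], 'moment': [0.0519, -0.0703, 0.0304], 'grip_width': 0.0289}
[[319.26511214 256.20388121]] [[301.26578621 178.82720653]]
```

View pics/g1.png

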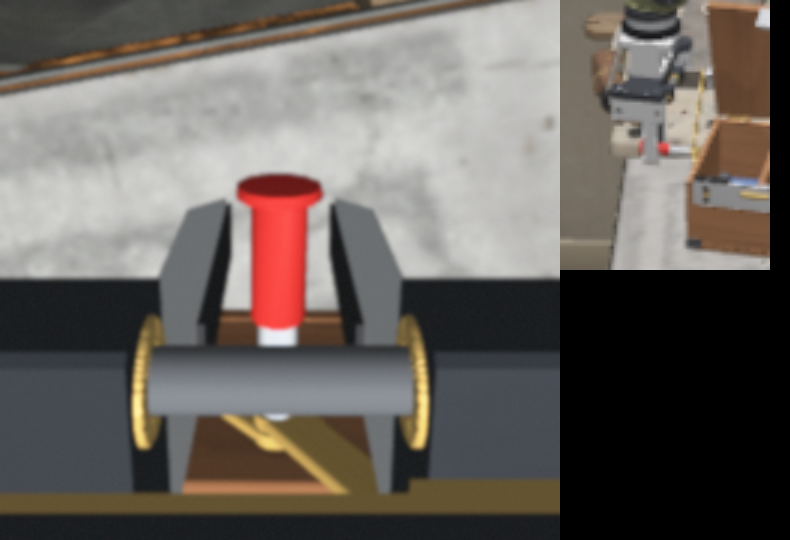

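The knob sits centred between the fingers with about 6 mm clearance each side. I'll push it along its arc with the hinge-side finger, in two stages.

Call:
{"method": "play_rows", "body": {
  "steps": [
    [[-0.3, 0, 0, 0, 0, 0, 0.3], [-0.6, 0, 0, 0, 0, 0, 0.3], [-0.85, 0, -0.2, 0, 0, 0, 0.3], [-1.1, 0, -0.44, 0, 0, 0, 0.3], [-1.35, 0, -0.65, 0, 0, 0, 0.3], [-1.6, 0, -0.85, 0, 0, 0, 0.3], [-1.85, 0, -1.0, 0, 0, 0, 0.3], [-2.1, 0, -1.2, 0, 0, 0, 0.3], [-2.1, 0, -1.2, 0, 0, 0, 0.3]]
  ]
}}

```text
time_s: 4.62
ee_pos: [0.4384, 0.2569, 0.083]
eef_rot: [-3.141, -0.002, 1.389]
force: [-2.5, 6.3, 2.5]
grip_width: 0.0306
```

```bash
python3 - <<'E'
from h import *
o=obs()
E
```

```text
{'time_s': 4.6167, 'qpos': [0.4569, 0.3477, 1.7664, 0.0027, 1.0264, -0.9333], 'joint_vel': [0.0043, 0.0082, -0.0048, 0.0026, -0.0049, 0.0059], 'tau': [-3.5707, -49.4617, -28.4376, -1.4663, 0.4114, -0.0529], 'ee_pos': [0.4384, 0.2569, 0.083], 'eef_rot': [-3.1411, -0.0025, 1.3888], 'force': [-2.5327, 6.3159, 2.5179], 'moment': [1.2782, 0.1776, 0.0271], 'grip_width': 0.0306}
```

Force is about 7 N, in line with the knee lifting. I'll continue along the arc.

Call:
{"method": "play_rows", "body": {
  "steps": [
    [[-0.3, 0, -0.15, 0, 0, 0, 0.3], [-0.6, 0, -0.3, 0, 0, 0, 0.3], [-0.9, 0, -0.42, 0, 0, 0, 0.3], [-1.2, 0, -0.53, 0, 0, 0, 0.3], [-1.5, 0, -0.61, 0, 0, 0, 0.3], [-1.8, 0, -0.68, 0, 0, 0, 0.3], [-2.1, 0, -0.75, 0, 0, 0, 0.3], [-2.4, 0, -0.78, 0, 0, 0, 0.3], [-2.4, 0, -0.78, 0, 0, 0, 0.3]]
  ]
}}

```text
time_s: 5.37
ee_pos: [0.434, 0.2335, 0.0912]
eef_rot: [-3.141, -0.004, 1.389]
force: [-1.0, 6.6, 0.9]
grip_width: 0.0518
```

```bash
python3 - <<'E'
from h import *
o=obs();c=cam('wrist')
m=redmask(c['frame']);n,l,s,ce=cv2.connectedComponentsWithStats(m)
for i in range(1,n):
    if s[i,4]>20: print(s[i],ce[i])
E
```

```text
{'time_s': 5.3667, 'qpos': [0.4174, 0.3045, 1.8032, 0.0038, 1.0319, -0.9732], 'joint_vel': [0.0053, 0.005, -0.0075, 0.0009, 0.002, 0.0074], 'tau': [-3.2675, -48.0446, -28.9784, -1.3399, 0.4717, -0.0624], 'ee_pos': [0.434, 0.2335, 0.0912], 'eef_rot': [-3.1414, -0.0038, 1.3886], 'force': [-0.9802, 6.6403, 0.9366], 'moment': [1.2503, 0.1017, 0.0766], 'grip_width': 0.0518}
[ 334  221   41   69 1801] [353.04553026 254.72570794]
[  0 226  17  10  29] [  7.5862069  230.17241379]
```

The fingers have been back-driven to 52 mm, so the knob has moved about 27 mm, which puts the knee at an estimated 0.7 rad. I'll back off to let go and see whether it stays.

Call:
{"method": "play_rows", "body": {
  "steps": [
    [[0.3, 0, 0, 0, 0, 0, 0.75], [0.9, 0, 0, 0, 0, 0, 0.75], [1.5, 0, 0, 0, 0, 0, 0.75], [1.5, 0, 0, 0, 0, 0, 0.75], [1.5, 0, 0, 0, 0, 0, 0.75], [1.5, 0, 0, 0, 0, 0, 0.75], [1.5, 0, 0, 0, 0, 0, 0.75]]
  ]
}}

```text
time_s: 6.0
ee_pos: [0.4366, 0.2483, 0.0912]
eef_rot: [-3.141, -0.004, 1.389]
force: [-0.1, 0.5, -0.3]
grip_width: 0.0706
```

```bash
python3 - <<'E'
from h import *
o=obs();c=cam('wrist');s=cam('side');t=cam('top')
import pickle;pickle.dump((c,s,t),open('c3.pkl','wb'))
v=np.load('case.npy')
for ph in (.74,.95,1.15,1.25,1.35,1.45):
    q=cw(v,[-.037+.063*np.cos(ph),.154,.046+.063*np.sin(ph)]);print(ph,proj(c,q).round(1),proj(s,q).round(1))
m=redmask(c['frame']);n,l,st,ce=cv2.connectedComponentsWithStats(m)
for i in range(1,n):
    if st[i,4]>50: print(st[i],ce[i])
I=cv2.resize(c['frame'][130:400,180:460],None,fx=2,fy=2)
J=cv2.resize(s['frame'][110:220,270:380],None,fx=2,fy=2);K=cv2.resize(t['frame'][140:250,170:280],None,fx=2,fy=2)
O=np.zeros((540,790,3),np.uint8);O[:,:560]=I;O[:220,560:780]=J;O[230:450,560:780]=K;cv2.imwrite('pics/g2.png',O)
E
```

```text
{'time_s': 6.0, 'qpos': [0.4423, 0.3238, 1.7771, 0.0038, 1.0389, -0.9482], 'joint_vel': [-0.0012, -0.0011, -0.0005, 0.0011, 0.0012, -0.0001], 'tau': [0.1347, -49.5702, -30.4543, 0.0346, 0.0656, 0.0009], 'ee_pos': [0.4366, 0.2483, 0.0912], 'eef_rot': [-3.1412, -0.0037, 1.3885], 'force': [-0.1317, 0.488, -0.2904], 'moment': [0.0178, -0.1148, -0.05], 'grip_width': 0.0706}
0.74 [[367.7 246.1]] [[301.7 178.8]]
0.95 [[353.1 251.6]] [[301.1 178.1]]
1.15 [[334.9 255.7]] [[300.3 178. ]]
1.25 [[324.5 257.2]] [[299.9 178.2]]
1.35 [[313.6 258.4]] [[299.5 178.5]]
1.45 [[302.2 259. ]] [[299.1 179. ]]
[ 308  222   39   68 1732] [326.16166282 255.0687067 ]
```

View pics/g2.png

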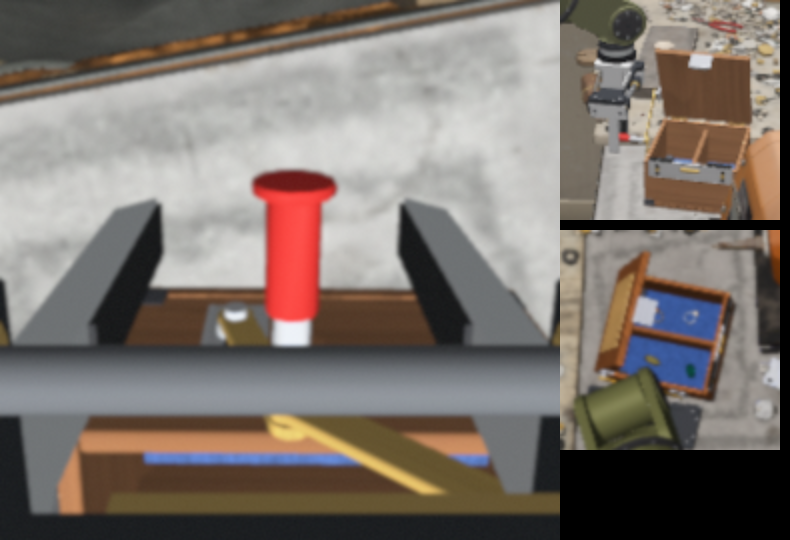

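The knob stays up by itself, free of the fingers. It is at column 326, which puts the lower arm at about 71° and the knee bent visibly past centre, with the lid still up. Next I'll rise, turn the jaws along the hinge line and measure the lid angle.

```bash
python3 - <<'E'
from h import *
import pickle
v=np.load('case.npy');c,s,t=pickle.load(open('c3.pkl','rb'));S=s
for L in (1.0,1.1,1.2,1.3):
    q=[[.09-.195*np.cos(L)+.001*np.sin(L),y,.1+.195*np.sin(L)] for y in(.09,-.09)]
    print(L,proj(s,cw(v,q)).round(1).tolist(),proj(t,cw(v,q)).round(1).tolist())
I=cv2.resize(s['frame'][120:200,310:380],None,fx=5,fy=5,interpolation=2);J=cv2.resize(t['frame'][140:220,180:250],None,fx=5,fy=5,interpolation=2)
for A,x0,y0 in((I,310,120),(J,180,140)):
  for k in range(0,80,10):
    cv2.line(A,(5*k,0),(5*k,8),(255,255,255),1);cv2.line(A,(0,5*k),(8,5*k),(0,255,255),1)
cv2.imwrite('pics/lid.png',np.hstack([I,J]))
p=cw(v,[.09,.03,.36])[0];print(p)
rows(([.437,.248,.36],[np.pi,0,1.389]),(p,[np.pi,0,-.19]))
E
```

```text
1.0 [[315.7, 142.3], [363.7, 146.6]] [[211.1, 209.6], [224.8, 152.7]]
1.1 [[316.7, 138.0], [364.5, 142.2]] [[204.9, 208.0], [218.9, 150.8]]
1.2 [[317.7, 134.2], [365.2, 138.3]] [[198.5, 206.4], [212.6, 148.9]]
1.3 [[318.8, 130.7], [366.0, 134.7]] [[191.9, 204.8], [206.3, 147.1]]
[0.58166887 0.3313678  0.36      ]
[0.09, 0.03, -26.87] [-0.0, -0.004, -0.001]
[10.91, 12.74, -26.84] [-0.003, -0.003, 1.578]
```

View pics/lid.png

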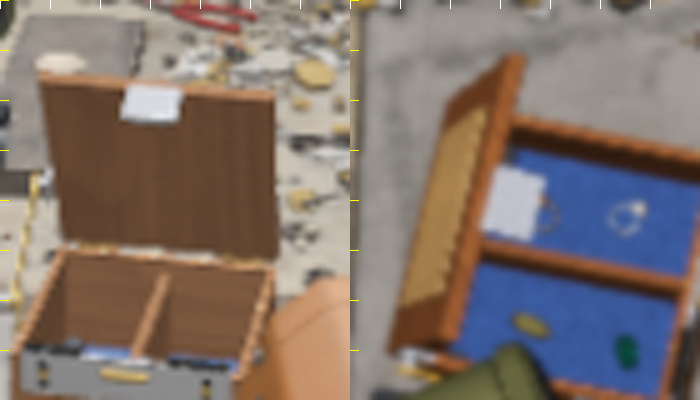

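Side corners (318.4,136) and (365,139.4) and top corner (214,151) both give a lid angle of about 1.16. Now I'll rise and go behind the lid.

Call:
{"method": "play_rows", "body": {
  "steps": [
    [[0, 0, -3, 0, 0, 0, 0.75], [0, 0, -6, 0, 0, 0, 0.75], [0, 0, -9.5, 0, 0, 0, 0.6], [0, 0, -13, 0, 0, 0, 0.3], [0, 0, -16.5, 0, 0, 0, 0], [0, 0, -20, 0, 0, 0.12, 0], [0, 0, -23.5, 0, 0, 0.24, 0], [0, 0, -26.9, 0, 0, 0.36, 0], [1, 1, -26.9, 0, 0, 0.48, 0], [2, 2, -26.9, 0, 0, 0.6, 0], [3.5, 3.5, -26.9, 0, 0, 0.72, 0], [5, 5, -26.9, 0, 0, 0.84, 0], [6.5, 6.5, -26.9, 0, 0, 0.96, 0], [8, 8, -26.9, 0, 0, 1.08, 0], [9.5, 9.5, -26.9, 0, 0, 1.2, 0], [10.9, 11, -26.9, 0, 0, 1.32, 0], [10.9, 12.7, -26.9, 0, 0, 1.44, 0], [10.9, 12.7, -26.9, 0, 0, 1.56, 0], [10.9, 12.7, -26.9, 0, 0, 1.578, 0], [10.9, 12.7, -26.9, 0, 0, 1.578, 0]]
  ],
  "force": 20
}}

```text
time_s: 7.82
ee_pos: [0.5812, 0.3313, 0.3604]
eef_rot: [-3.138, 0.001, -0.188]
force: [0.5, -1.0, -0.4]
grip_width: 0.0003
```

```bash
cat >> h.py <<'E'
def C(L,r=.165,off=.009,y=.03,h=.013):
    return cw(np.load('case.npy'),[.09-r*np.cos(L)+h*np.sin(L)+off,y,.1+r*np.sin(L)+h*np.cos(L)])[0]
E
python3 - <<'E'
from h import *
o=obs()
for L in (1.35,1.25,1.15,1.0,.8,.6,.4,.3): print(L,C(L).round(4))
rows(*[(p,[np.pi,0,-.19]) for p in [C(1.35)+[0,0,.08]]+[C(L) for L in (1.35,1.25,1.15,1.05,.95,.85,.75)]])
E
```

```text
{'time_s': 7.8167, 'qpos': [0.462, 0.547, 0.8266, 0.0033, 1.7663, 0.6504], 'joint_vel': [0.0038, -0.0169, 0.0078, 0.0013, 0.0008, -0.061], 'tau': [-0.4313, -67.344, -37.3647, 0.0561, -0.0436, 1.1984], 'ee_pos': [0.5812, 0.3313, 0.3604], 'eef_rot': [-3.138, 0.0007, -0.1877], 'force': [0.4578, -0.9983, -0.399], 'moment': [0.0206, -0.0665, 0.0105], 'grip_width': 0.0003}
1.35 [0.5789 0.3172 0.2638]
1.25 [0.5757 0.3013 0.2607]
1.15 [0.5726 0.2857 0.2559]
1.0 [0.5682 0.2635 0.2459]
0.8 [0.5629 0.2366 0.2274]
0.6 [0.5584 0.2138 0.2039]
0.4 [0.5549 0.1961 0.1762]
0.3 [0.5536 0.1893 0.1612]
[0.04, 1.43, 1.65] [-0.004, 0.001, 0.002]
[0.04, 1.46, 9.65] [-0.004, 0.001, 0.002]
[0.03, 3.09, 9.96] [-0.004, 0.001, 0.002]
[0.02, 4.67, 10.43] [-0.004, 0.001, 0.002]
[0.01, 6.21, 11.06] [-0.004, 0.001, 0.002]
[-0.0, 7.67, 11.84] [-0.004, 0.001, 0.002]
[-0.01, 9.04, 12.76] [-0.004, 0.001, 0.002]
[-0.02, 10.32, 13.81] [-0.004, 0.001, 0.002]
```

Call:
{"method": "play_rows", "body": {
  "steps": [
    [[0, 0.3, 3, 0, 0, 0, 0], [0, 0.5, 6, 0, 0, 0, 0], [0, 0.7, 8, 0, 0, 0, 0], [0, 0.9, 9.6, 0, 0, 0, 0], [0, 1.5, 9.65, 0, 0, 0, 0], [0, 2.3, 9.8, 0, 0, 0, 0], [0, 3.1, 9.96, 0, 0, 0, 0], [0, 3.5, 10.1, 0, 0, 0, 0], [0, 3.9, 10.2, 0, 0, 0, 0], [0, 4.3, 10.3, 0, 0, 0, 0], [0, 4.7, 10.43, 0, 0, 0, 0], [0, 5.05, 10.6, 0, 0, 0, 0], [0, 5.45, 10.75, 0, 0, 0, 0], [0, 5.8, 10.9, 0, 0, 0, 0], [0, 6.2, 11.06, 0, 0, 0, 0], [0, 6.2, 11.06, 0, 0, 0, 0], [0, 6.2, 11.06, 0, 0, 0, 0]]
  ]
}}

```text
time_s: 9.23
ee_pos: [0.5696, 0.2704, 0.2493]
eef_rot: [-3.139, 0.001, -0.188]
force: [0.6, 0.5, 1.6]
grip_width: 0.0004
```

```bash
python3 - <<'E'
from h import *
o=obs()
rows(*[(C(L),[np.pi,0,-.19]) for L in (.95,.85,.75,.65,.55,.45,.35)])
s=cam('side');t=cam('top');w=cam('wrist')
v=np.load('case.npy')
for L in (.9,1.0,1.1,1.2):
    q=[[.09-.195*np.cos(L)+.001*np.sin(L),y,.1+.195*np.sin(L)] for y in(.09,-.09)]
    print(L,proj(s,cw(v,q)).round(1).tolist(),proj(t,cw(v,q)).round(1).tolist())
I=cv2.resize(s['frame'][100:200,300:400],None,fx=4,fy=4,interpolation=2);J=cv2.resize(w['frame'],(640,400))[:, 130:530]
cv2.imwrite('pics/push.png',np.hstack([I,J]))
E
```

```text
{'time_s': 9.2333, 'qpos': [0.3838, 0.4574, 1.2054, 0.0032, 1.4781, 0.5716], 'joint_vel': [0.004, 0.0062, -0.0038, 0.0, 0.0029, 0.0029], 'tau': [-0.3699, -63.2894, -36.1946, 0.04, -0.0079, -0.044], 'ee_pos': [0.5696, 0.2704, 0.2493], 'eef_rot': [-3.1386, 0.0012, -0.188], 'force': [0.6281, 0.4718, 1.6262], 'moment': [0.0219, -0.0875, 0.0538], 'grip_width': 0.0004}
[-0.0, 1.43, 0.75] [-0.003, 0.001, 0.002]
[-0.01, 2.8, 1.67] [-0.003, 0.001, 0.002]
[-0.02, 4.08, 2.72] [-0.003, 0.001, 0.002]
[-0.03, 5.25, 3.89] [-0.003, 0.001, 0.002]
[-0.03, 6.29, 5.18] [-0.003, 0.001, 0.002]
[-0.04, 7.2, 6.56] [-0.003, 0.001, 0.002]
[-0.04, 7.96, 8.03] [-0.003, 0.001, 0.002]
0.9 [[314.8, 146.8], [362.9, 151.2]] [[216.9, 211.2], [230.5, 154.7]]
1.0 [[315.7, 142.3], [363.7, 146.6]] [[211.1, 209.6], [224.8, 152.7]]
1.1 [[316.7, 138.0], [364.5, 142.2]] [[204.9, 208.0], [218.9, 150.8]]
1.2 [[317.7, 134.2], [365.2, 138.3]] [[198.5, 206.4], [212.6, 148.9]]
```

View pics/push.png

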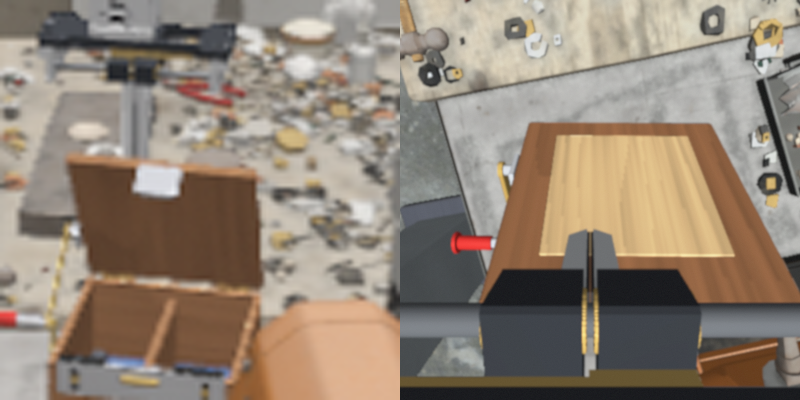

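Lid corner at (317,139.5) gives about 1.07 rad, against 1.05 commanded, so the finger is pushing the lid with the expected geometry. I'll continue the arc to about 0.45.

Call:
{"method": "play_rows", "body": {
  "steps": [
    [[0, 0.7, 0.35, 0, 0, 0, 0], [0, 1.43, 0.75, 0, 0, 0, 0], [0, 2.1, 1.2, 0, 0, 0, 0], [0, 2.8, 1.67, 0, 0, 0, 0], [0, 3.4, 2.2, 0, 0, 0, 0], [0, 4.08, 2.72, 0, 0, 0, 0], [0, 4.7, 3.3, 0, 0, 0, 0], [0, 5.25, 3.9, 0, 0, 0, 0], [0, 5.8, 4.55, 0, 0, 0, 0], [0, 6.3, 5.2, 0, 0, 0, 0], [0, 6.75, 5.85, 0, 0, 0, 0], [0, 7.2, 6.55, 0, 0, 0, 0], [0, 7.2, 6.55, 0, 0, 0, 0]]
  ]
}}

```text
time_s: 10.47
ee_pos: [0.5555, 0.1992, 0.1817]
eef_rot: [-3.14, 0.003, -0.188]
force: [-0.4, -0.5, 0.0]
grip_width: 0.0005
```

```bash
python3 - <<'E'
from h import *
o=obs()
rows(*[(C(L,r=r,off=o_),[np.pi,0,-.19]) for L,r,o_ in ((.45,.165,.009),(.35,.17,.009),(.25,.175,.009),(.2,.178,.006),(.15,.18,.004),(.1,.18,.0),(0.05,.18,0),(0,.18,0))])
E
```

```text
{'time_s': 10.4667, 'qpos': [0.2809, 0.4095, 1.4295, 0.003, 1.3048, 0.4684], 'joint_vel': [0.013, -0.0038, -0.0354, -0.001, 0.033, 0.0137], 'tau': [-0.1072, -60.5254, -35.3903, 0.1336, -0.3167, -0.1526], 'ee_pos': [0.5555, 0.1992, 0.1817], 'eef_rot': [-3.1401, 0.0033, -0.1882], 'force': [-0.4299, -0.5128, 0.0239], 'moment': [0.0017, -0.0349, -0.0317], 'grip_width': 0.0005}
[0.0, -0.08, -0.18] [-0.002, 0.003, 0.002]
[-0.0, 1.15, 1.11] [-0.002, 0.003, 0.002]
[-0.01, 2.26, 2.57] [-0.002, 0.003, 0.002]
[-0.01, 3.12, 3.35] [-0.002, 0.003, 0.002]
[-0.01, 3.73, 4.19] [-0.002, 0.003, 0.002]
[-0.01, 4.31, 5.07] [-0.002, 0.003, 0.002]
[-0.01, 4.45, 5.96] [-0.002, 0.003, 0.002]
[-0.01, 4.53, 6.86] [-0.002, 0.003, 0.002]
```

Call:
{"method": "play_rows", "body": {
  "steps": [
    [[0, 0.2, 0.15, 0, 0, 0, 0], [0, 0.5, 0.45, 0, 0, 0, 0], [0, 0.8, 0.75, 0, 0, 0, 0], [0, 1.15, 1.1, 0, 0, 0, 0], [0, 1.45, 1.5, 0, 0, 0, 0], [0, 1.7, 1.85, 0, 0, 0, 0], [0, 2.0, 2.2, 0, 0, 0, 0], [0, 2.26, 2.57, 0, 0, 0, 0], [0, 2.5, 2.8, 0, 0, 0, 0], [0, 2.8, 3.05, 0, 0, 0, 0], [0, 3.1, 3.35, 0, 0, 0, 0], [0, 3.1, 3.35, 0, 0, 0, 0], [0, 3.1, 3.35, 0, 0, 0, 0]]
  ]
}}

```text
time_s: 11.55
ee_pos: [0.5495, 0.1685, 0.148]
eef_rot: [-3.14, 0.004, -0.189]
force: [0.1, -0.2, -0.7]
grip_width: 0.0002
```

```bash
python3 - <<'E'
from h import *
o=obs()
s=cam('side');t=cam('top');w=cam('wrist')
v=np.load('case.npy')
for L in (.0,.1,.2,.3):
    q=[[.09-.195*np.cos(L)+.013*np.sin(L),y,.1+.195*np.sin(L)+.013*np.cos(L)] for y in(.09,-.09)]
    print(L,proj(s,cw(v,q)).round(1).tolist(),proj(t,cw(v,q)).round(1).tolist(),proj(w,cw(v,q)).round(1).tolist())
I=cv2.resize(s['frame'][130:230,290:390],None,fx=4,fy=4,interpolation=2);J=w['frame'][:, 130:530]
cv2.imwrite('pics/push2.png',np.hstack([I,J]))
E
```

```text
{'time_s': 11.55, 'qpos': [0.2326, 0.4074, 1.5139, 0.0027, 1.2231, 0.4202], 'joint_vel': [0.0033, -0.0009, -0.0046, 0.0012, 0.0026, 0.0031], 'tau': [-0.2258, -57.6328, -33.5295, 0.0726, -0.0755, -0.0412], 'ee_pos': [0.5495, 0.1685, 0.148], 'eef_rot': [-3.1404, 0.0036, -0.1885], 'force': [0.0955, -0.2325, -0.6669], 'moment': [-0.0575, -0.0697, 0.0093], 'grip_width': 0.0002}
0.0 [[310.6, 189.3], [358.4, 194.5]] [[246.7, 221.8], [258.6, 169.9]] [[236.7, 263.4], [483.9, 265.5]]
0.1 [[310.7, 184.5], [358.7, 189.6]] [[245.3, 221.0], [257.4, 168.4]] [[229.1, 272.6], [498.8, 274.9]]
0.2 [[310.9, 179.4], [359.1, 184.5]] [[243.3, 220.0], [255.5, 166.8]] [[219.8, 280.5], [516.9, 283.1]]
0.3 [[311.2, 174.3], [359.5, 179.2]] [[240.6, 218.8], [253.1, 165.1]] [[208.6, 286.7], [539.1, 289.5]]
```

View pics/push2.png

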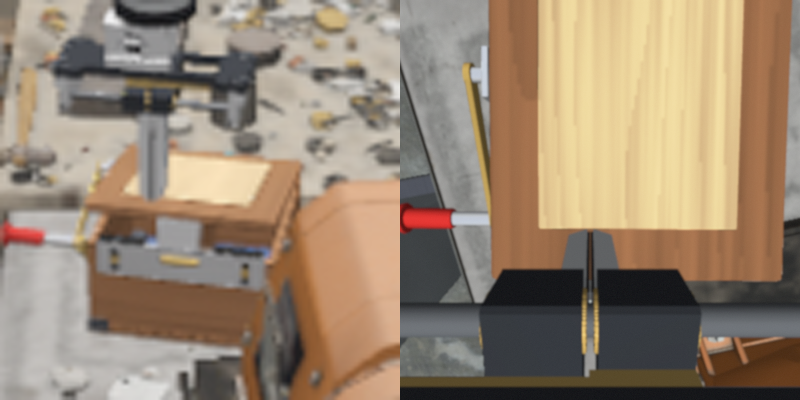

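Lid corner at (311.3,181) gives about 0.18 rad, with the finger on its front margin. I'll come down gently in short calls, watching the force.

Call:
{"method": "play_rows", "body": {
  "steps": [
    [[0, 0.2, 0.25, 0, 0, 0, 0], [0, 0.4, 0.5, 0, 0, 0, 0], [0, 0.55, 0.75, 0, 0, 0, 0], [0, 0.7, 0.95, 0, 0, 0, 0], [0, 0.8, 1.15, 0, 0, 0, 0], [0, 0.8, 1.25, 0, 0, 0, 0], [0, 0.8, 1.25, 0, 0, 0, 0]]
  ]
}}

```text
time_s: 12.28
ee_pos: [0.548, 0.1607, 0.1353]
eef_rot: [-3.141, 0.004, -0.188]
force: [-0.0, -0.9, -0.1]
grip_width: 0.0002
```

Call:
{"method": "play_rows", "body": {
  "steps": [
    [[0, 0, 0.1, 0, 0, 0, 0], [0, 0, 0.2, 0, 0, 0, 0], [0, 0, 0.3, 0, 0, 0, 0], [0, 0, 0.3, 0, 0, 0, 0]]
  ]
}}

```text
time_s: 12.62
ee_pos: [0.5479, 0.1607, 0.1322]
eef_rot: [-3.141, 0.004, -0.188]
force: [-0.5, -0.2, -0.2]
grip_width: 0.0002
```

Call:
{"method": "play_rows", "body": {
  "steps": [
    [[0, 0, 0.1, 0, 0, 0, 0], [0, 0, 0.2, 0, 0, 0, 0], [0, 0, 0.3, 0, 0, 0, 0], [0, 0, 0.3, 0, 0, 0, 0]]
  ]
}}

```text
time_s: 12.95
ee_pos: [0.5481, 0.1606, 0.1306]
eef_rot: [-3.141, 0.003, -0.188]
force: [-5.7, -3.3, 14.8]
grip_width: 0.0003
```

Call:
{"method": "play_rows", "body": {
  "steps": [
    [[0, 0, 0.07, 0, 0, 0, 0], [0, 0, 0.14, 0, 0, 0, 0], [0, 0, 0.2, 0, 0, 0, 0], [0, 0, 0.2, 0, 0, 0, 0]]
  ]
}}

```text
time_s: 13.28
ee_pos: [0.5481, 0.1605, 0.13]
eef_rot: [-3.141, 0.002, -0.188]
force: [-7.5, -2.9, 15.2]
grip_width: 0.0
```

Contact at z ≈ 0.1306 with about 15 N, which is the roller. I'll press slightly deeper.

Call:
{"method": "play_rows", "body": {
  "steps": [
    [[0, 0, 0.12, 0, 0, 0, 0], [0, 0, 0.18, 0, 0, 0, 0], [0, 0, 0.22, 0, 0, 0, 0], [0, 0, 0.22, 0, 0, 0, 0]]
  ]
}}

```text
time_s: 13.62
ee_pos: [0.5481, 0.1603, 0.1289]
eef_rot: [-3.141, 0.002, -0.188]
force: [-6.1, -3.2, 13.4]
grip_width: 0.0001
```

Call:
{"method": "play_rows", "body": {
  "steps": [
    [[0, 0, 0.1, 0, 0, 0, 0], [0, 0, 0.15, 0, 0, 0, 0], [0, 0, 0.2, 0, 0, 0, 0], [0, 0, 0.2, 0, 0, 0, 0]]
  ]
}}

```text
time_s: 13.95
ee_pos: [0.548, 0.1601, 0.1278]
eef_rot: [-3.141, 0.001, -0.188]
force: [-5.3, -3.4, 10.4]
grip_width: 0.0005
```

Call:
{"method": "play_rows", "body": {
  "steps": [
    [[0, 0, 0.08, 0, 0, 0, 0], [0, 0, 0.12, 0, 0, 0, 0], [0, 0, 0.16, 0, 0, 0, 0], [0, 0, 0.16, 0, 0, 0, 0]]
  ]
}}

```text
time_s: 14.28
ee_pos: [0.548, 0.1599, 0.1268]
eef_rot: [3.142, 0.001, -0.188]
force: [-4.4, -2.2, 9.7]
grip_width: 0.0005
```

Call:
{"method": "play_rows", "body": {
  "steps": [
    [[0, 0, 0.08, 0, 0, 0, 0], [0, 0, 0.12, 0, 0, 0, 0], [0, 0, 0.15, 0, 0, 0, 0], [0, 0, 0.15, 0, 0, 0, 0]]
  ]
}}

```text
time_s: 14.62
ee_pos: [0.5479, 0.1598, 0.1259]
eef_rot: [3.141, 0.001, -0.188]
force: [-3.4, -3.0, 6.9]
grip_width: 0.0006
```

Call:
{"method": "play_rows", "body": {
  "steps": [
    [[0, 0, 0.06, 0, 0, 0, 0], [0, 0, 0.1, 0, 0, 0, 0], [0, 0, 0.13, 0, 0, 0, 0], [0, 0, 0.13, 0, 0, 0, 0]]
  ]
}}

```text
time_s: 14.95
ee_pos: [0.5479, 0.1596, 0.125]
eef_rot: [3.141, 0.001, -0.188]
force: [-2.4, -1.6, 6.4]
grip_width: 0.0004
```

Call:
{"method": "play_rows", "body": {
  "steps": [
    [[0, 0, 0.06, 0, 0, 0, 0], [0, 0, 0.1, 0, 0, 0, 0], [0, 0, 0.12, 0, 0, 0, 0], [0, 0, 0.12, 0, 0, 0, 0]]
  ]
}}

```text
time_s: 15.28
ee_pos: [0.5478, 0.1596, 0.1241]
eef_rot: [3.141, 0.001, -0.188]
force: [-1.4, -2.2, 5.3]
grip_width: 0.0004
```

Call:
{"method": "play_rows", "body": {
  "steps": [
    [[0, 0, 0.06, 0, 0, 0, 0], [0, 0, 0.1, 0, 0, 0, 0], [0, 0, 0.12, 0, 0, 0, 0], [0, 0, 0.12, 0, 0, 0, 0]]
  ]
}}

```text
time_s: 15.62
ee_pos: [0.5479, 0.1594, 0.1232]
eef_rot: [3.141, 0.0, -0.188]
force: [-3.8, -3.3, 6.7]
grip_width: 0.0004
```

Call:
{"method": "play_rows", "body": {
  "steps": [
    [[0, 0, 0.06, 0, 0, 0, 0], [0, 0, 0.1, 0, 0, 0, 0], [0, 0, 0.12, 0, 0, 0, 0], [0, 0, 0.12, 0, 0, 0, 0]]
  ]
}}

```text
time_s: 15.95
ee_pos: [0.5478, 0.1594, 0.1226]
eef_rot: [3.141, 0.0, -0.188]
force: [-5.8, -2.4, 11.1]
grip_width: 0.0005
```

```bash
python3 - <<'E'
from h import *
o=obs()
s=cam('side');t=cam('top');w=cam('wrist')
v=np.load('case.npy')
for L in (.0,.07,.14):
    q=[[.09-.195*np.cos(L)+.013*np.sin(L),y,.1+.195*np.sin(L)+.013*np.cos(L)] for y in(.09,-.09)]
    print(L,proj(s,cw(v,q)).round(1).tolist(),proj(t,cw(v,q)).round(1).tolist(),proj(w,cw(v,q)).round(1).tolist())
I=cv2.resize(s['frame'][150:220,295:375],None,fx=5,fy=5,interpolation=2);J=w['frame'][50:, 130:530]
cv2.imwrite('pics/push3.png',np.hstack([I,J]))
E
```

```text
{'time_s': 15.95, 'qpos': [0.2193, 0.4244, 1.5529, -0.0009, 1.1649, 0.4077], 'joint_vel': [-0.003, 0.0008, -0.0016, -0.0007, 0.0008, -0.0], 'tau': [0.7263, -52.0078, -31.3227, 0.519, -1.613, -0.0242], 'ee_pos': [0.5478, 0.1594, 0.1226], 'eef_rot': [3.1406, 0.0002, -0.1881], 'force': [-5.7684, -2.3842, 11.1331], 'moment': [-0.6948, 1.0112, -0.026], 'grip_width': 0.0005}
0.0 [[310.6, 189.3], [358.4, 194.5]] [[246.7, 221.8], [258.6, 169.9]] [[225.5, 266.6], [505.1, 268.7]]
0.07 [[310.7, 186.0], [358.6, 191.1]] [[245.8, 221.2], [257.8, 168.8]] [[218.8, 274.4], [518.2, 276.6]]
0.14 [[310.8, 182.5], [358.9, 187.5]] [[244.5, 220.6], [256.7, 167.8]] [[211.1, 281.8], [533.4, 284.1]]
```

View pics/push3.png

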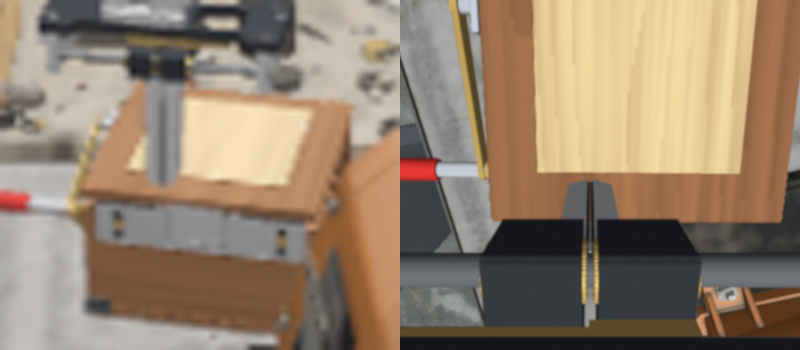

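The picture shows the lid's front corner at about (311.6,188), or about 0.03 rad, sitting down on the rail. Force peaked near 15 N, fell to 5 N and is now rising again, which could be the seal. One small extra press stays well below crushing and will tell.

Call:
{"method": "play_rows", "body": {
  "steps": [
    [[0, 0, 0.1, 0, 0, 0, 0], [0, 0, 0.14, 0, 0, 0, 0], [0, 0, 0.17, 0, 0, 0, 0], [0, 0, 0.17, 0, 0, 0, 0]]
  ]
}}

```text
time_s: 16.43
ee_pos: [0.5479, 0.1593, 0.1222]
eef_rot: [3.141, -0.0, -0.188]
force: [-8.0, -3.5, 15.2]
grip_width: 0.0004
```

Slope is about 10 N/mm, as a 12 N/mm seal would give. I'll lift off and re-touch lightly to see whether the lid stays down.

Call:
{"method": "play_rows", "body": {
  "steps": [
    [[0, 0, -0.1, 0, 0, 0, 0], [0, 0, -0.3, 0, 0, 0, 0], [0, 0, -0.6, 0, 0, 0, 0], [0, 0, -0.8, 0, 0, 0, 0], [0, 0, -0.8, 0, 0, 0, 0], [0, 0, -0.8, 0, 0, 0, 0], [0, 0, -0.8, 0, 0, 0, 0]]
  ]
}}

```text
time_s: 17.02
ee_pos: [0.5478, 0.1593, 0.13]
eef_rot: [3.141, -0.0, -0.188]
force: [-0.1, 0.2, -0.7]
grip_width: 0.0008
```

Call:
{"method": "play_rows", "body": {
  "steps": [
    [[0, 0, 0.1, 0, 0, 0, 0], [0, 0, 0.2, 0, 0, 0, 0], [0, 0, 0.3, 0, 0, 0, 0], [0, 0, 0.4, 0, 0, 0, 0], [0, 0, 0.5, 0, 0, 0, 0], [0, 0, 0.6, 0, 0, 0, 0], [0, 0, 0.6, 0, 0, 0, 0], [0, 0, 0.6, 0, 0, 0, 0]]
  ]
}}

```text
time_s: 17.68
ee_pos: [0.5478, 0.1593, 0.1239]
eef_rot: [3.141, 0.0, -0.188]
force: [0.5, -0.8, 0.6]
grip_width: 0.0007
```

Call:
{"method": "play_rows", "body": {
  "steps": [
    [[0, 0, 0.03, 0, 0, 0, 0], [0, 0, 0.05, 0, 0, 0, 0], [0, 0, 0.05, 0, 0, 0, 0]]
  ]
}}

```text
time_s: 17.93
ee_pos: [0.5478, 0.1593, 0.1234]
eef_rot: [3.141, -0.0, -0.188]
force: [0.8, 0.8, -0.3]
grip_width: 0.0003
```

Call:
{"method": "play_rows", "body": {
  "steps": [
    [[0, 0, 0.03, 0, 0, 0, 0], [0, 0, 0.05, 0, 0, 0, 0], [0, 0, 0.05, 0, 0, 0, 0]]
  ]
}}

```text
time_s: 18.18
ee_pos: [0.5478, 0.1593, 0.1228]
eef_rot: [3.141, 0.0, -0.188]
force: [-0.9, -1.2, 0.5]
grip_width: 0.0001
```

Call:
{"method": "play_rows", "body": {
  "steps": [
    [[0, 0, 0.02, 0, 0, 0, 0], [0, 0, 0.03, 0, 0, 0, 0], [0, 0, 0.03, 0, 0, 0, 0]]
  ]
}}

```text
time_s: 18.43
ee_pos: [0.5478, 0.1593, 0.1226]
eef_rot: [3.141, -0.0, -0.188]
force: [0.3, -0.1, 1.4]
grip_width: 0.0007
```

Call:
{"method": "play_rows", "body": {
  "steps": [
    [[0, 0, 0.02, 0, 0, 0, 0], [0, 0, 0.03, 0, 0, 0, 0], [0, 0, 0.03, 0, 0, 0, 0]]
  ]
}}

```text
time_s: 18.68
ee_pos: [0.5478, 0.1593, 0.1225]
eef_rot: [3.141, -0.0, -0.188]
force: [-1.8, -0.2, 3.5]
grip_width: 0.0003
```

The lid stayed down: contact is at about 0.1227, less than 0.5 mm above the deepest point. I'll do one slightly firmer press to about 18 N (estimated squeeze about 1.5 mm), to rule out an unpassed roller.

Call:
{"method": "play_rows", "body": {
  "steps": [
    [[0, 0, 0.07, 0, 0, 0, 0], [0, 0, 0.12, 0, 0, 0, 0], [0, 0, 0.16, 0, 0, 0, 0], [0, 0, 0.19, 0, 0, 0, 0], [0, 0, 0.19, 0, 0, 0, 0]]
  ]
}}

```text
time_s: 19.1
ee_pos: [0.5479, 0.1594, 0.1221]
eef_rot: [3.141, -0.001, -0.188]
force: [-7.5, -1.9, 16.8]
grip_width: 0.0007
```

No give at 17 N, just a stiff rise. So the roller was already passed at the first 15 N hump, and this is the seal. I'll retreat straight up and make a final check.

Call:
{"method": "play_rows", "body": {
  "steps": [
    [[0, 0, -0.1, 0, 0, 0, 0], [0, 0, -0.3, 0, 0, 0, 0], [0, 0, -0.8, 0, 0, 0, 0], [0, 0, -2, 0, 0, 0, 0], [0, 0, -4, 0, 0, 0, 0], [0, 0, -7, 0, 0, 0, 0], [0, 0, -10, 0, 0, 0, 0], [0, 0, -13, 0, 0, 0, 0], [0, 0, -15, 0, 0, 0, 0], [0, 0, -15, 0, 0, 0, 0], [0, 0, -15, 0, 0, 0, 0], [0, 0, -15, 0, 0, 0, 0], [0, 0, -15, 0, 0, 0, 0], [0, 0, -15, 0, 0, 0, 0]]
  ]
}}

```text
time_s: 20.27
ee_pos: [0.5475, 0.1594, 0.2711]
eef_rot: [3.14, 0.001, -0.188]
force: [0.7, -0.1, 1.1]
grip_width: 0.0004
```

```bash
python3 - <<'E'
from h import *
o=obs()
s=cam('side');t=cam('top')
I=cv2.resize(s['frame'][150:220,295:375],None,fx=5,fy=5,interpolation=2);J=cv2.resize(t['frame'][140:280,180:340],None,fx=2.5,fy=2.5,interpolation=2)
cv2.imwrite('pics/end.png',np.hstack([I,J]))
E
```

```text
{'time_s': 20.2667, 'qpos': [0.2196, 0.3063, 1.3612, -0.001, 1.4751, 0.4077], 'joint_vel': [0.0011, -0.0021, -0.0061, 0.0018, 0.0026, 0.0012], 'tau': [0.0083, -55.3258, -36.8937, 0.0718, -0.0135, -0.0001], 'ee_pos': [0.5475, 0.1594, 0.2711], 'eef_rot': [3.1403, 0.0005, -0.188], 'force': [0.7181, -0.1135, 1.1496], 'moment': [-0.0866, -0.0817, -0.021], 'grip_width': 0.0004}
```

View pics/end.png

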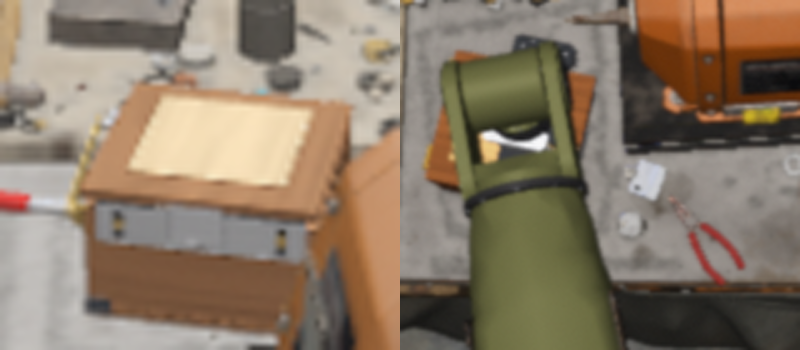

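The lid is flat and shut on the rail with its left corner at the same place as before release. The arm is clear and the pliers lie as before. I'm handing in.

```bash
python3 -c "
from h import *
print(ctrl.hand_in())"
```

```text
the job is handed in; nothing more can be done
None
```

I unlocked the stay, lowered the lid, pressed it shut and handed the job in at about 20 s. The hand-in gave no verdict, and I could not check directly that the catch is holding the lid.

- **Stay:** I pushed the red knob along its arc with the hinge-side finger, at about 7 N. After I let go, the knob stayed up by itself, with the knee clearly past centre (about 0.7 rad by my estimate) and the lid still up at about 1.16 rad. The light 3 N grip let the finger be pushed back, so the knob moved less than commanded, but far enough.
- **Lid:** I lowered it with the closed fingertips on its outer face, following its arc slowly.
- **Catch:** Pressing the front edge met about 15 N, then fell to about 5 N and rose again at about 10 N/mm, which I took as the roller and then the seal. The most I pressed was about 17 N.

**Last checks:**
- **Lid position:** When I lifted off and touched it again, the lid was within 0.5 mm of its lowest point. The last picture shows it shut, at roughly 0.03–0.05 rad.
- **Clearance and tools:** The arm is clear of the case. The pliers look unmoved; I did not measure the tools.
- **Doubt:** The force never dropped to zero after the roller, as a clean snap would suggest. That the catch is home rests on the force pattern and on the lid staying down; I did not try to lift it.
- **Seal and clamp:** My estimate of the seal squeeze is 1 to 1.5 mm, under the 2.2 mm limit but not measured. I did not measure pivot clamp slip either.

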